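# Slide the tall culture bottle into the reader's guide and read it

### The job

Push the tall amber bottle across the bench, low on its body so that it slides upright without rocking over, until it is fully home against both blue guides of the reader; do not lift it. Then press the green button on the reader all the way down and let it go. Leave the green bottle, the tubs, the dishes and the spray bottle where they stand.

Things in the scene. Friction and masses are not known exactly. Their poses are not given: they have to be found in the camera images.
- amber_bottle: Tall bottle to push: amber glass, white cap and label. Straight round body 58 mm across up to 135 mm, then shoulder and neck; 210 mm tall. 0.25 to 0.45 kg, loose on the bench, friction 0.5 to 0.65: pushed above about 40 mm it may tip. Origin: centre of its underside; z points up its axis.
- seat (a point): Where the centre of the amber bottle's underside belongs, on the bench, marked by a flat yellow ring (nothing to climb). A bottle here touches both guides. Same axes as the station: x points into the reader, the V opens towards -x.
- station: The fixed reader; origin at the seat. Two blue guides, 32 mm tall, 8 mm thick, 62 mm long, form a V, each 55 degrees from the x axis, meeting at x = +35 mm; their free ends lie at x = 0, y = +-51 mm. Behind the V a white reader head 115 mm tall at x = 57 to 113, y = -40 to 40 mm. A low bar joins it to the button block at y = 130 mm.
- read_button_top (a point): Centre of the top face of the reader's green push button, 34 mm in diameter, 62 mm above the bench when up. It stands in a black collar on a grey block 60 by 50 mm and 40 mm tall, at x = 60 mm, y = 130 mm in the seat's axes, fixed to the station. Pressed straight down.
- read_button (a joint): Travel of the green button in m: 0 up, 0.006 all the way down; a spring that needs about 5 N at the bottom and brings it back up.
- green_bottle: The same bottle in green glass with a blue cap, loose, a bystander. It may stand on either side of the amber one. Origin: centre of its underside.
- tub_a: Round culture tub with orange contents and a white lid, 98 mm across, 82 mm tall, 0.3 kg, loose, a bystander. Origin: centre of its underside.
- tub_b: Round culture tub with orange contents and a white lid, 98 mm across, 82 mm tall, 0.3 kg, loose, a bystander. Origin: centre of its underside.
- tub_c: Round culture tub with orange contents and a white lid, 98 mm across, 82 mm tall, 0.3 kg, loose, a bystander. Origin: centre of its underside.
- dishes: Stack of two flat clear dishes with white lids, 92 mm across, 26 mm tall, loose, a bystander. Origin: centre of its underside.
- spray_bottle: Blue plastic bottle without its head, 72 mm across, 150 mm tall, loose, a bystander. Origin: centre of its underside.

How it is judged:
On the way, in this order (a step that is already met when the one before it is completed fails the run):
1. the amber bottle stands upright and still, home in the guides (horizontal distance between amber_bottle and seat below 0.008 m and angle between amber_bottle's own z axis and vertical below 0.05 rad and height (world z) of amber_bottle below 0.004 m and linear speed of amber_bottle below 0.02 m/s), for 0.3 s.
2. the green button is all the way down while the bottle is home (value of joint read_button above 0.0045 m and horizontal distance between amber_bottle and seat below 0.008 m), for 0.05 s.
At the end, for the whole second after the job is handed in: The amber bottle stands upright (within 3 degrees), on the bench and at rest, with its centre within 8 mm of the seat; the button has been pressed at least 4.5 mm down after the bottle was home, and is up again (under 2 mm); every bystander is within 20 mm of where it started (all of step 1 and value of joint read_button below 0.002 m and distance of each of green_bottle, tub_a, tub_b, tub_c, dishes, spray_bottle from where it was at the start of the episode below 0.02 m); the robot touches nothing.
It fails at once if the amber bottle rocks more than 10 degrees (angle between amber_bottle's own z axis and vertical above 0.175 rad).
It fails at once if the amber bottle is lifted off the bench (height (world z) of amber_bottle above 0.007 m).
It fails at once if the button is pressed while the bottle is not in the reader (value of joint read_button above 0.003 m and horizontal distance between amber_bottle and seat above 0.02 m).
It fails at once if another thing on the bench is pushed away or knocked over (distance of any of green_bottle, tub_a, tub_b, tub_c, dishes, spray_bottle from where it was at the start of the episode above 0.02 m or angle between any of green_bottle, tub_a, tub_b, tub_c, dishes, spray_bottle's own z axis and vertical above 0.3 rad).
It also fails if it takes over 72 s, if anything falls off the work surface, if the arm or the gripper's body presses on something with over 40 N, if the wrist force passes 120 N, or if a joint passes its speed limit or range.

### The arm

A 6-joint arm with a two-finger parallel gripper is mounted at the origin on the work surface. World frame = base frame: x ahead of the robot, y to its left, z up, the work surface at z = 0. Lengths are in m, angles in rad, forces in N, time in s.
With the tool pointing down it reaches from about 0.35 to 0.875 m from the base axis. Payload 4.2 kg.
Tool frame: the origin (TCP) lies at the very end of the fingers, on their centre line; the grasp point (between the pads) lies 19 mm behind it; x points along the fingers, z is the direction in which the jaws open and shut, and the axes are right-handed (so a half turn about x gives the same grasp; the last joint's range is limited). The gripper opens to 87 mm and grips with 3 to 60 N. Pads are 19 mm wide; open, the fingers measure 117 mm over their backs; the gripper's body (75 mm by 190 mm) begins 51 mm behind the grasp point.
Start: joints at [1.578, 0.385, 0.008, 0, -1.194, -0.259], TCP at [0.156, 0.605, 0.223] pointing down, gripper open.
Joint ranges: [-3.14, 3.14], [-1.21, 2.06], [-1.07, 1.41], [-3.16, 2.05], [-2.99, -0.16], [-3.1, 3.1]. Speed limits (rad/s): [2.79, 2.79, 3.14, 3.14, 3.14, 3.14].

### API

Orientations are given as a unit quaternion [w, x, y, z].
In Python, from bench import ctrl gives the robot as it stands. The module is installed in compiled form; this text tells all that it offers.
- The arm moves only by the tool move_arm, never from a script. Its arguments are lists of equal length, an entry for each row: "dp": the shift along the tool's x, y, z in cm, a list of three; "spin": the turn about the tool's x in degrees. In form: {"dp": [[tx, ty, tz], ...], "spin": [spin, ...]}. A call has 1 to 8 rows; each row shifts and turns the commanded pose from where the row before left it, along the tool's axes as they then stand; what a row does not reach is not made up. A row lasts 1/8 s, in which the tool goes at most 62.5 mm and 10.7 degrees, less where a joint would pass 70% of its speed; a pose out of reach is approached as far as the arm can. A call with a gripper value outside its range is refused whole. "claw" is the opening, from 0 (shut) to 1 (fully open), set as the call begins (left out, the last holds). The fingers move at their own pace and stop on an object; "newtons" is the grip in N (left out, the last holds). Time passes only in rows, so rows that do not move let the fingers close. It gives the time, the measured TCP pose, the force and the opening at its end, in the units of the state.
- ctrl.get_obs(): the state, without advancing time (a new reading comes with each control period).
- ctrl.read_camera(name): name is "side" or "top" or "wrist"; returns the picture (480x640x3 uint8, red, green, blue); there is no depth.
- ctrl.camera_params(name): a dict with "K" (3x3 intrinsics, pixels), "R" (3x3) and "t" (3): a world point X has camera coordinates R X + t. Camera axes: x right, y down, z forward; pixel columns grow to the right and rows downward; lengths in m; the calibration is good to about 2 mm. The wrist camera is an equidistant fisheye: a pixel r from the principal point sees the ray r / f radians off the axis. A picture is of the moment at which its call begins: read the wrist's pose just before it. camera_params takes no time and is no camera call; for the wrist camera it gives the pose at the moment of the call.
- ctrl.hand_in(): hands the job in, once; it reports no verdict.
Trained networks look in the newest picture that a camera, given by its name, has taken for a name from the list of things; names that differ only in an ending like _2 or _b are one class to them, and where a whole thing is asked for, a point or a joint stands for the part that bears it (a point fixed in the world has none). Each returns a list of dicts, best first, with "confidence" (0 to 1); they miss things now and then, are a little off and sometimes report something else, mostly with a low value. They report only what shows in the picture. A call takes as long as a camera call.
- ctrl.find_in(camera, thing): "pixel" ([column, row] in pixels, amid what is visible of it).
- ctrl.mark_of(camera, thing): "pixel" ([column, row] in pixels: a listed point, or the origin of a listed thing).
The state is a dict: "time_s": time; "q": joint angles; "dq": joint speeds; "joint_efforts": joint torques, N m; "eef_pos": TCP position; "tool_rot": TCP orientation; "force": force on the tool from outside, world axes, zero at the start; "torque": the same for the moment, N m; "opening": finger opening in m.
Only numpy, scipy, OpenCV 4.12 (cv2) and the standard library are available. Lean on these libraries where they do the work, as an engineer would, in place of code of your own. Each camera call takes 0.05 s, during which the arm holds its last target. There are 200 camera calls.

## Working session

There is one attempt and no reset: what is moved stays moved. The work goes in short steps, Python scripts to look and compute and a tool call to move; the robot and the scene stay as the last step left them, time stands still between calls to the robot, and variables do not carry over. Pictures are saved under pics/ and viewed, about 8 in all and at most 12, crops included, and the job is handed in when it is done.

Besides the shell and the picture viewer there is one more tool, called after "Emit:" as name(argument=value, ...) on one line, values as JSON. move_arm: Moves the arm, as the interface text tells. Its arguments: {"type":"object","properties":{"dp":{"type":"array"},"spin":{"type":"array"},"claw":{"type":"number"},"newtons":{"type":"number"}},"required":["dp","spin"]}

```bash
mkdir -p pics
cat > h.py <<'E'
import numpy as np, cv2
from bench import ctrl
def ray(cam,px,P=None):
    P=P or ctrl.camera_params(cam);K,R,t=map(np.array,(P["K"],P["R"],P["t"]))
    d=np.linalg.inv(K)@[px[0],px[1],1.]
    if cam=="wrist":
        r=np.hypot(d[0],d[1]);d=np.array([d[0]/r*np.sin(r),d[1]/r*np.sin(r),np.cos(r)]) if r>1e-9 else np.array([0,0,1.])
    return -R.T@t, R.T@d
def hit(cam,px,z,P=None):
    c,d=ray(cam,px,P);return c+d*(z-c[2])/d[2]
def proj(cam,X):
    P=ctrl.camera_params(cam);p=np.array(P["K"])@(np.array(P["R"])@X+np.array(P["t"]));return p[:2]/p[2]
def save(cam,name):
    im=ctrl.read_camera(cam);cv2.imwrite(f"pics/{name}.png",im[:,:,::-1]);return im
E
python3 - <<'E'
from h import *
np.set_printoptions(precision=4,suppress=True)
o=ctrl.get_obs();print(o["time_s"],o["eef_pos"],o["tool_rot"],o["force"],o["opening"])
for cam in("top","side"):
    save(cam,cam+"0");P=ctrl.camera_params(cam);print(cam,"cam at",ray(cam,[320,240],P)[0])
    for n,z in dict(amber_bottle=0,seat=0,read_button_top=.062,green_bottle=0,tub_a=0,dishes=0,spray_bottle=0,station=0).items():
        for r in ctrl.mark_of(cam,n)[:4]:print(cam,n,np.round(r["pixel"],1),round(r["confidence"],2),hit(cam,r["pixel"],z,P)[:2])
E
```

```text
0.0 [0.1555 0.6047 0.2215] [-0.4337 -0.5583 -0.4327  0.5595] [-0.4324 -0.4557 -1.0941] 0.08716008756252992
top cam at [ 0.3308 -0.0409  1.5846]
top amber_bottle [395.4 233.8] 0.9 [ 0.6478 -0.2652]
top seat [282.1 266.6] 0.75 [0.5523 0.0733]
top read_button_top [312.3 197.2] 0.71 [ 0.7464 -0.0185]
top read_button_top [264.2 310.8] 0.64 [0.4191 0.1186]
top read_button_top [278.5 269.5] 0.2 [0.5354 0.079 ]
top green_bottle [392.5 284.1] 0.55 [ 0.4971 -0.2515]
top green_bottle [312.3 195.7] 0.32 [ 0.768  -0.0177]
top tub_a [263.5 201.9] 0.89 [0.7502 0.13  ]
top tub_a [309.5 198.8] 0.72 [ 0.7584 -0.0091]
top tub_a [160.9 281.2] 0.56 [0.5124 0.4304]
top tub_a [282.2 267.4] 0.55 [0.5499 0.073 ]
top dishes [464.4 269.8] 0.85 [ 0.5373 -0.465 ]
top spray_bottle [393.6 285.1] 0.7 [ 0.4941 -0.2546]
top spray_bottle [278.3 267.4] 0.6 [0.55   0.0845]
top spray_bottle [175.9 234. ] 0.56 [0.6539 0.3914]
top spray_bottle [262.2 200.7] 0.39 [0.754 0.134]
top station [276.1 267.3] 0.82 [0.5504 0.091 ]
side cam at [ 0.263  -1.111   0.7171]
side amber_bottle [361.5 314.3] 0.6 [ 0.6329 -0.2629]
side seat [278.5 233.7] 0.69 [0.5533 0.088 ]
side read_button_top [218.4 214.5] 0.69 [0.4156 0.1088]
side read_button_top [277.6 237.2] 0.3 [ 0.5226 -0.0299]
side green_bottle [293.8 324.2] 0.72 [ 0.4969 -0.2547]
side green_bottle [218.9 214.8] 0.42 [0.431  0.2223]
side tub_a [375.2 243.4] 0.96 [ 0.7621 -0.0187]
side tub_a [237.9 178.6] 0.7 [0.5185 0.4251]
side tub_a [350.1 212.1] 0.64 [0.7592 0.1457]
side dishes [357.2 400.4] 0.76 [ 0.5439 -0.4732]
side spray_bottle [284.2 180. ] 0.89 [0.6441 0.381 ]
side station [276.5 235.6] 0.85 [0.5465 0.0805]
```

View pics/top0.png

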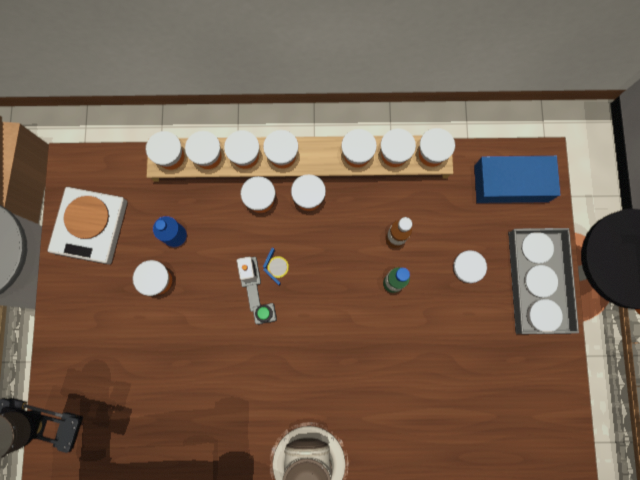

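View pics/side0.png

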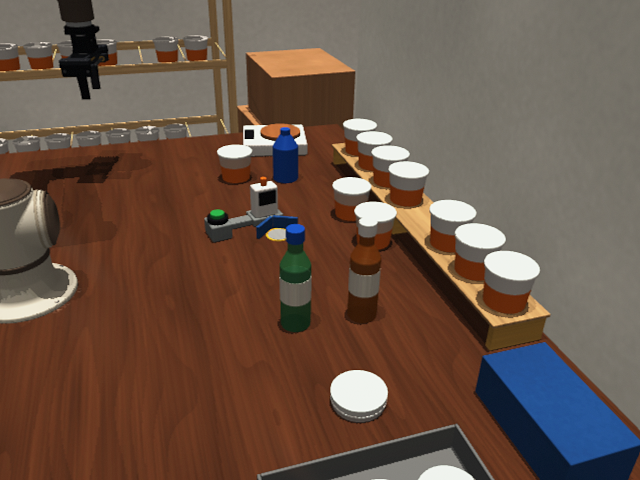

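Run:
```python
from h import *
a=cv2.imread("pics/side0.png")[0:120,30:150];b=cv2.imread("pics/top0.png")[380:480,0:120]
w=save("wrist","w0")[:,:,::-1]
f=lambda i:cv2.resize(i,(400,300),interpolation=cv2.INTER_CUBIC)
cv2.imwrite("pics/c1.png",np.vstack([np.hstack([f(a),f(b)]),np.hstack([f(w),f(w)*0])]))
P=ctrl.camera_params("wrist");o=ctrl.get_obs()
from scipy.spatial.transform import Rotation as Ro
T=Ro.from_quat(o["tool_rot"],scalar_first=True).as_matrix();print(T);R=np.array(P["R"])
c=-R.T@P["t"];print("cam in tool",T.T@(c-o["eef_pos"]),"axis",T.T@R[2],P["K"])
```

```text
[[-7.66962507e-06  9.68461869e-01 -2.49161811e-01]
 [-1.88612952e-05 -2.49161811e-01 -9.68461869e-01]
 [-1.00000000e+00 -2.72822496e-06  2.01774229e-05]]
cam in tool [-0.16225141  0.08348939 -0.00086415] axis [ 0.95370987 -0.30072673 -0.00096124] [[371.64829954   0.         318.77513947]
 [  0.         371.64829954 236.44442037]
 [  0.           0.           1.        ]]
```

View pics/c1.png

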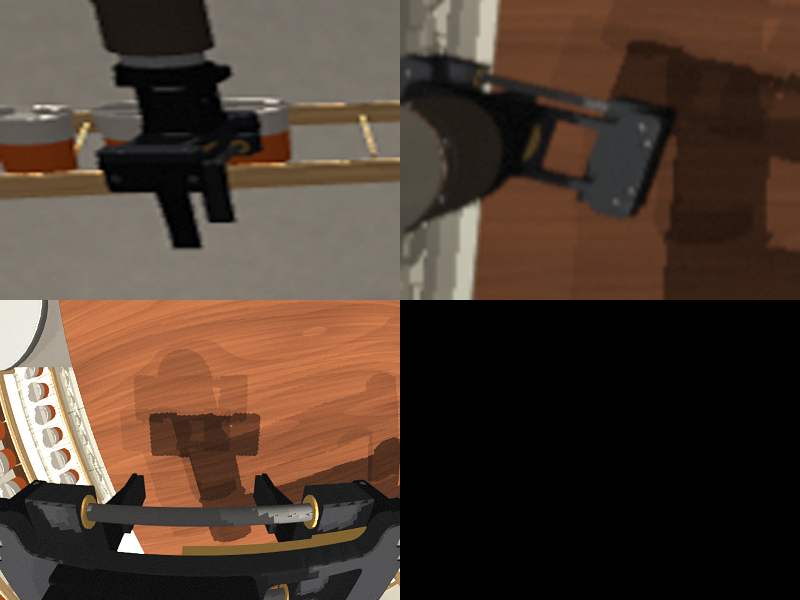

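Emit:
move_arm(dp=[[-1.3,3.1,3.45],[-1.3,3.1,3.45],[-1.3,3.1,3.45],[-1.3,3.1,3.45],[-1.3,3.1,3.45],[-1.3,3.1,3.45],[-1.3,3.1,3.45],[-1.3,3.1,3.45]], spin=[0,0,0,0,0,0,0,0])

```text
time_s: 1.95
eef_pos: [0.3275, 0.2747, 0.3273]
tool_rot: [0.433, 0.559, 0.433, -0.558]
force: [0.7, -0.2, -0.3]
opening: 0.0871
```

Emit:
move_arm(dp=[[0,3.1,3.45],[0,3.1,3.45],[0,3.1,3.45],[0,3.1,3.45],[0,3.1,3.45],[0,3.1,3.45],[0,3.1,3.45],[0,3.1,3.45]], spin=[0,0,0,0,0,0,0,0])

```text
time_s: 2.95
eef_pos: [0.499, -0.0544, 0.3268]
tool_rot: [0.433, 0.559, 0.433, -0.559]
force: [1.2, 0.0, 0.4]
opening: 0.0868
```

Run:
```python
from h import *
from scipy.spatial.transform import Rotation as Ro
o=ctrl.get_obs();T=Ro.from_quat(o["tool_rot"],scalar_first=True).as_matrix();p=np.array(o["eef_pos"])
ims=[]
for cam in("side","top"):
    im=save(cam,cam+"1")[:,:,::-1].copy();c=proj(cam,p+T@[-.09,0,0]);s=2.5
    big=None
    x0,y0=(np.clip(c-[80,120],0,[480,240])).astype(int)
    big=cv2.resize(im[y0:y0+240,x0:x0+160],(400,600),interpolation=cv2.INTER_CUBIC)
    def q(v):return tuple(((proj(cam,p+T@np.array(v))-[x0,y0])*2.5).astype(int))
    for xx,col in((-.07,(0,255,0)),(0,(0,0,255))):
        pts=[q([xx,a*.0375,b*.095]) for a,b in((1,1),(1,-1),(-1,-1),(-1,1))]
        cv2.polylines(big,[np.array(pts)],True,col,1)
    cv2.circle(big,q([0,0,0]),3,(255,0,255),-1)
    cv2.line(big,q([0,0,0]),q([0,.05,0]),(255,255,0),1)
    ims.append(big)
cv2.imwrite("pics/c2.png",np.hstack(ims));print(p,o["time_s"])
```

```text
[ 0.49903893 -0.05442908  0.32680827] 2.95
```

View pics/c2.png

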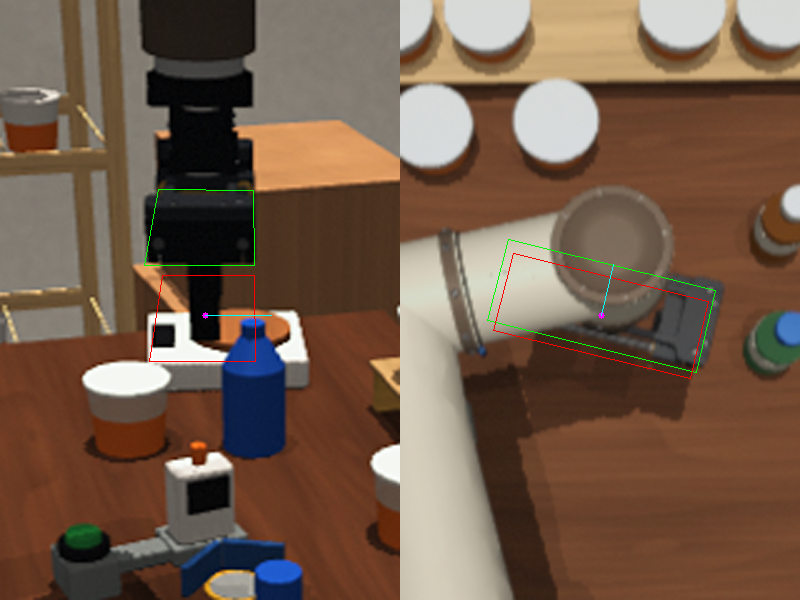

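Emit:
move_arm(dp=[[0,-3.1,4.8],[0,-3.1,4.8],[0,-3.1,4.8],[0,-3.1,4.8],[0,-3.2,4.8],[0,-3.3,4.8],[0,-3.6,4.8],[0,-3.6,4.8]], spin=[0,0,0,0,0,0,0,0])

```text
time_s: 4.05
eef_pos: [0.1486, -0.3602, 0.3271]
tool_rot: [0.434, 0.559, 0.433, -0.558]
force: [0.5, -0.1, 0.6]
opening: 0.0872
```

Emit:
move_arm(dp=[[0,-1.8,-2.4],[0,-1.8,-2.4],[0,-1.8,-2.4],[0,-1.8,-2.4]], spin=[0,0,0,0])

```text
time_s: 4.55
eef_pos: [0.1035, -0.2478, 0.3265]
tool_rot: [0.433, 0.559, 0.433, -0.559]
force: [0.3, 0.3, 0.1]
opening: 0.087
```

```bash
cat >> h.py <<'E'
from scipy.spatial.transform import Rotation as Ro
np.set_printoptions(precision=4,suppress=True)
def st():
    o=ctrl.get_obs();T=Ro.from_quat(o["tool_rot"],scalar_first=True).as_matrix();return o,np.array(o["eef_pos"]),T
E
python3 - <<'E'
from h import *
o,p,T=st();print(o["time_s"],p,np.array(o["q"]));print(T)
E
```

```text
4.55 [ 0.1035 -0.2478  0.3265] [-0.5381 -0.3666 -0.4972 -0.0002 -1.4396  1.8564]
[[ 0.0006  0.9683 -0.2498]
 [-0.0001 -0.2498 -0.9683]
 [-1.      0.0006 -0.    ]]
```

Emit:
move_arm(dp=[[0,-3.2,4.7],[0,-3.2,4.7],[0,-3.2,4.7],[0,-3.2,4.7],[5,0,0],[5,0,0],[5,0,0],[4,0,0]], spin=[0,0,0,0,0,0,0,0])

```text
time_s: 5.55
eef_pos: [-0.0664, -0.3982, 0.1351]
tool_rot: [0.433, 0.559, 0.433, -0.559]
force: [1.1, -0.1, -0.0]
opening: 0.087
```

Run:
```python
from h import *
o,p,T=st();print(o["time_s"],p,np.array(o["q"]));print(T)
```

```text
5.55 [-0.0664 -0.3982  0.1351] [-1.3292  0.1    -0.6293 -0.0002 -0.8418  2.6485]
[[ 0.0001  0.9685 -0.249 ]
 [ 0.0004 -0.249  -0.9685]
 [-1.     -0.     -0.0004]]
```

Emit:
move_arm(dp=[[0,-0.75,-2.9],[0,-0.75,-2.9],[0,-0.75,-2.9]], spin=[0,0,0])

```text
time_s: 5.92
eef_pos: [-0.0664, -0.3082, 0.1365]
tool_rot: [0.433, 0.559, 0.433, -0.559]
force: [0.5, -0.5, 1.5]
opening: 0.0868
```

Run:
```python
from h import *
o,p,T=st();print(o["time_s"],p,np.array(o["q"]));print(T)
```

```text
5.925 [-0.0664 -0.3082  0.1365] [-1.2516 -0.0759 -0.8047  0.     -0.842   2.571 ]
[[-0.      0.9686 -0.2488]
 [ 0.     -0.2488 -0.9686]
 [-1.     -0.     -0.    ]]
```

Emit:
move_arm(dp=[[2,-0.5,-2],[3,-0.5,-2],[3,0,0]], spin=[0,0,0])

```text
time_s: 6.3
eef_pos: [-0.0662, -0.2669, 0.0564]
tool_rot: [-0.435, -0.558, -0.433, 0.559]
force: [-0.7, -1.3, -0.6]
opening: 0.0867
```

Run:
```python
from h import *
o,p,T=st();print(o["time_s"],p,np.array(o["q"]));print(T)
```

```text
6.3 [-0.0662 -0.2669  0.0564] [-1.1941  0.0132 -1.0213 -0.0003 -0.5333  2.5146]
[[ 0.0013  0.9688 -0.248 ]
 [-0.0027 -0.248  -0.9688]
 [-1.      0.0019  0.0023]]
```

Near the elbow limit; two more small steps inward to learn how an unreachable pose is approached.

Emit:
move_arm(dp=[[0,-0.5,-2],[0,-0.5,-2]], spin=[0,0])

```text
time_s: 6.55
eef_pos: [-0.0677, -0.232, 0.0618]
tool_rot: [0.432, 0.562, 0.435, -0.555]
force: [0.5, 0.2, 0.2]
opening: 0.087
```

Run:
```python
from h import *
o,p,T=st();print(o["time_s"],p,np.array(o["q"]));print(T)
```

```text
6.55 [-0.0677 -0.232   0.0618] [-1.1486 -0.0724 -1.0694 -0.0177 -0.5799  2.4835]
[[ 0.0064  0.9687 -0.2481]
 [ 0.0095 -0.2481 -0.9687]
 [-0.9999  0.0038 -0.0108]]
```

Emit:
move_arm(dp=[[0,-0.5,-2],[0,-0.5,-2]], spin=[0,0])

```text
time_s: 6.8
eef_pos: [-0.0718, -0.2055, 0.0765]
tool_rot: [0.432, 0.57, 0.435, -0.547]
force: [-0.3, -0.6, 0.8]
opening: 0.087
```

Run:
```python
from h import *
o,p,T=st();print(o["time_s"],p,np.array(o["q"]));print(T)
```

```text
6.8 [-0.0718 -0.2055  0.0765] [-1.1448 -0.171  -1.0683 -0.0479 -0.6855  2.502 ]
[[ 0.0229  0.9685 -0.248 ]
 [ 0.023  -0.2485 -0.9684]
 [-0.9995  0.0164 -0.028 ]]
```

Emit:
move_arm(dp=[[0,0.8,3]], spin=[0])

```text
time_s: 6.92
eef_pos: [-0.0718, -0.2355, 0.0762]
tool_rot: [0.434, 0.569, 0.434, -0.547]
force: [0.4, -1.3, 1.5]
opening: 0.0871
```

Run:
```python
from h import *
o,p,T=st();print(o["time_s"],p,np.array(o["q"]));print(T)
```

```text
6.925 [-0.0718 -0.2355  0.0762] [-1.209  -0.0907 -1.0122 -0.0486 -0.6592  2.5686]
[[ 0.0245  0.9687 -0.2469]
 [ 0.0193 -0.2474 -0.9687]
 [-0.9995  0.019  -0.0247]]
```

Emit:
move_arm(dp=[[-4.5,0,0],[-4.5,0,0],[-4.5,0,0],[-4.5,0,0],[-4,0,0],[-4,0,0]], spin=[10,10,10,10,10,10])

```text
time_s: 7.68
eef_pos: [-0.0775, -0.2424, 0.3368]
tool_rot: [0.087, 0.71, 0.101, -0.692]
force: [0.9, -0.7, 0.1]
opening: 0.0873
```

Emit:
move_arm(dp=[[0,2.9,-5.1],[0,2.9,-5.1],[0,2.9,-5.1],[0,2.9,-5.1],[0,2.9,-5.1],[0,2.9,-5.1],[0,2.9,-5.1]], spin=[0,0,0,0,0,0,0])

```text
time_s: 8.55
eef_pos: [0.3228, -0.3423, 0.3421]
tool_rot: [0.089, 0.71, 0.103, -0.691]
force: [-0.2, -0.1, 1.3]
opening: 0.0867
```

Emit:
move_arm(dp=[[0,-4,-3.5],[0,-4,-3.5],[0,-4,-3.5],[0,-4,-3.5],[0,-4,-3.5],[0,-4,-3.5],[0,-4,-3.5]], spin=[0,0,0,0,0,0,0])

```text
time_s: 9.43
eef_pos: [0.4816, -0.0051, 0.3538]
tool_rot: [0.089, 0.71, 0.103, -0.691]
force: [0.0, 0.3, -0.7]
opening: 0.087
```

Emit:
move_arm(dp=[[-2,-5.5,0.1],[-2,-5.5,0.1],[-2,-5.5,0.1],[-2,-5.5,0.1],[-2,-5.5,0.1],[-2,-5.5,0.1],[-2,-5.5,0.1],[-2,-5.5,0.1]], spin=[0,0,0,0,0,0,0,0])

```text
time_s: 10.42
eef_pos: [0.3504, 0.412, 0.5215]
tool_rot: [0.089, 0.71, 0.104, -0.691]
force: [-0.0, 0.4, 0.9]
opening: 0.0874
```

Emit:
move_arm(dp=[[0,-4.1,4.1],[0,-4.1,4.1],[0,-4.1,4.1],[0,-4.1,4.1],[0,-4.1,4.1],[0,-4.1,4.1],[0,-4.1,4.1]], spin=[0,0,0,0,0,0,0])

```text
time_s: 11.3
eef_pos: [-0.0039, 0.6102, 0.5176]
tool_rot: [0.089, 0.709, 0.104, -0.692]
force: [0.7, 0.6, -0.1]
opening: 0.0867
```

Run:
```python
from h import *
o,p,T=st();print(o["time_s"],p,np.array(o["q"]));print(T)
```

```text
11.3 [-0.0039  0.6102  0.5176] [ 1.8566  0.3228  0.619   0.0291 -1.8497 -1.5757]
[[ 0.022   0.2695 -0.9627]
 [ 0.0243 -0.9628 -0.269 ]
 [-0.9995 -0.0175 -0.0278]]
```

Emit:
move_arm(dp=[[-4.4,-3.5,0],[-4.4,-3.5,0],[-4.4,-3.5,0],[-4.4,-3.5,0]], spin=[0,0,0,0])

```text
time_s: 11.8
eef_pos: [-0.0383, 0.6749, 0.6038]
tool_rot: [0.077, 0.713, 0.117, -0.687]
force: [-0.2, 1.6, -1.2]
opening: 0.0872
```

Run:
```python
from h import *
o,p,T=st();print(o["time_s"],p,np.array(o["q"]));print(T)
```

```text
11.8 [-0.0383  0.6749  0.6038] [ 1.8874  0.6424  1.3991  0.0612 -2.278  -1.5714]
[[ 0.0291  0.2724 -0.9618]
 [ 0.0606 -0.9609 -0.2703]
 [-0.9977 -0.0504 -0.0444]]
```

Emit:
move_arm(dp=[[-3.5,-5,0],[-3.5,-5,0],[-3.5,-5,0],[-3.5,-5,0],[-3.5,-5,0],[-3.5,-5,0],[-3.5,-5,0],[-3.5,-5,0]], spin=[0,0,0,0,0,0,0,0])

```text
time_s: 12.8
eef_pos: [-0.1169, 0.7312, 0.641]
tool_rot: [-0.024, 0.714, 0.217, -0.665]
force: [-0.4, -0.0, 0.1]
opening: 0.0872
```

Run:
```python
from h import *
o,p,T=st();print(o["time_s"],p,np.array(o["q"]));print(T)
```

```text
12.8 [-0.1169  0.7312  0.641 ] [ 2.0137  0.638   1.4075  0.1851 -2.0248 -1.6289]
[[ 0.021   0.2769 -0.9607]
 [ 0.3416 -0.9051 -0.2534]
 [-0.9396 -0.3228 -0.1136]]
```

Emit:
move_arm(dp=[[-2,-5,2],[-2,-5,2],[-2,-5,2],[-2,-5,2],[-2,-5,2],[-2,-5,2],[-2,-5,2]], spin=[0,0,0,0,0,0,0])

```text
time_s: 13.68
eef_pos: [-0.2869, 0.7558, 0.6613]
tool_rot: [-0.101, 0.693, 0.295, -0.65]
force: [-1.0, 0.3, -0.4]
opening: 0.0871
```

Run:
```python
from h import *
o,p,T=st();print(o["time_s"],p,np.array(o["q"]));print(T)
```

```text
13.675 [-0.2869  0.7558  0.6613] [ 2.2478  0.6813  1.4068  0.3393 -1.8068 -1.7974]
[[-0.0193  0.278  -0.9604]
 [ 0.5406 -0.8052 -0.2439]
 [-0.8411 -0.5239 -0.1347]]
```

Emit:
move_arm(dp=[[-1.5,-4.5,4],[-1.5,-4.5,4],[-1.5,-4.5,4]], spin=[4.5,5,5])

```text
time_s: 14.05
eef_pos: [-0.3875, 0.7447, 0.6673]
tool_rot: [0.218, -0.653, -0.245, 0.682]
force: [0.4, 0.5, 0.4]
opening: 0.087
```

Run:
```python
from h import *
o,p,T=st();print(o["time_s"],p,np.array(o["q"]));print(T)
```

```text
14.05 [-0.3875  0.7447  0.6673] [ 2.3798  0.7142  1.4065  0.4285 -1.7155 -2.1556]
[[-0.0516  0.023  -0.9984]
 [ 0.6175 -0.785  -0.05  ]
 [-0.7849 -0.6191  0.0263]]
```

Emit:
move_arm(dp=[[-0.95,3.35,-4.95],[-0.95,3.35,-4.95],[-0.95,3.35,-4.95],[-0.95,3.35,-4.95],[-0.95,3.35,-4.95],[-0.95,3.35,-4.95],[-0.95,3.35,-4.95],[-0.95,3.35,-4.95]], spin=[0,0,0,0,0,0,0,0], claw=0.4)

```text
time_s: 15.05
eef_pos: [-0.0254, 0.5388, 0.5769]
tool_rot: [0.219, -0.655, -0.248, 0.68]
force: [1.6, -0.3, 0.1]
opening: 0.0351
```

Emit:
move_arm(dp=[[-0.95,3.35,-4.95],[-0.95,3.35,-4.95],[-0.95,3.35,-4.95],[-0.95,3.35,-4.95],[-0.95,3.35,-4.95],[-0.95,3.35,-4.95],[-0.95,3.35,-4.95],[-0.95,3.35,-4.95]], spin=[0,0,0,0,0,0,0,0])

```text
time_s: 16.05
eef_pos: [0.381, 0.3013, 0.4625]
tool_rot: [0.219, -0.656, -0.247, 0.679]
force: [0.7, 1.5, 1.0]
opening: 0.0351
```

Run:
```python
from h import *
o,p,T=st();print(o["time_s"],p,np.array(o["q"]));print(T)
```

```text
16.05 [0.381  0.3013 0.4625] [ 0.6077 -0.0763  0.0773 -0.5764 -1.3739 -0.5529]
[[-0.0432  0.0268 -0.9987]
 [ 0.621  -0.7823 -0.0478]
 [-0.7826 -0.6223  0.0172]]
```

Emit:
move_arm(dp=[[-2.62,4.4,-1.56],[-2.62,4.4,-1.56],[-2.62,4.4,-1.56],[-2.62,4.4,-1.56],[-2.62,4.4,-1.56],[-2.62,4.4,-1.56],[-2.62,4.4,-1.56]], spin=[0,0,0,0,0,0,0])

```text
time_s: 16.92
eef_pos: [0.5055, -0.0483, 0.4122]
tool_rot: [0.218, -0.656, -0.246, 0.68]
force: [1.1, -0.2, 0.3]
opening: 0.0353
```

Emit:
move_arm(dp=[[-2.62,4.4,-1.56],[-2.62,4.4,-1.56],[-2.62,4.4,-1.56],[-2.62,4.4,-1.56],[-2.62,4.4,-1.56],[-2.62,4.4,-1.56],[-2.62,4.4,-1.56]], spin=[0,0,0,0,0,0,0])

```text
time_s: 17.8
eef_pos: [0.6313, -0.397, 0.3626]
tool_rot: [0.218, -0.656, -0.246, 0.68]
force: [2.5, -1.1, 1.9]
opening: 0.0345
```

Run:
```python
from h import *
o,p,T=st();print(o["time_s"],p,np.array(o["q"]));print(T)
save("wrist","w1")
for n,z in dict(amber_bottle=0,green_bottle=0,seat=0,read_button_top=.062).items():
    for cam in("wrist","top","side"):
        if cam!="wrist": 
            if n=="amber_bottle":save(cam,cam+"2")
        P=ctrl.camera_params(cam)
        for r in ctrl.mark_of(cam,n)[:2]:print(cam,n,np.round(r["pixel"],1),round(r["confidence"],2),hit(cam,r["pixel"],z,P)[:2])
# station fit from top/side blue-guide corners & initial clicks
s=cv2.imread("pics/side2.png")[150:400,150:450];w=cv2.imread("pics/w1.png")
cv2.imwrite("pics/c3.png",np.hstack([cv2.resize(s,(400,333)),cv2.resize(w,(400,333))]))
```

```text
17.8 [ 0.6313 -0.397   0.3626] [-0.6005  0.8845  1.3268 -0.728  -2.3261  0.2143]
[[-0.0455  0.0261 -0.9986]
 [ 0.6183 -0.7844 -0.0487]
 [-0.7846 -0.6197  0.0195]]
wrist amber_bottle [310.   99.1] 0.64 [ 0.6316 -0.2729]
top amber_bottle [394.6 234.6] 0.72 [ 0.6454 -0.2627]
side amber_bottle [360.1 313.4] 0.65 [ 0.6312 -0.2594]
side amber_bottle [284.3 181.9] 0.2 [0.6412 0.3685]
wrist green_bottle [400.  110.3] 0.65 [ 0.4978 -0.2446]
top green_bottle [392.9 284.2] 0.53 [ 0.4968 -0.2527]
side green_bottle [294.8 324.1] 0.58 [ 0.4988 -0.255 ]
wrist seat [242.  210.8] 0.57 [0.7539 0.0054]
wrist seat [341.5 242. ] 0.56 [0.5503 0.1097]
top seat [277.4 269.6] 0.85 [0.5435 0.0871]
side seat [278.2 235.7] 0.9 [0.5503 0.0789]
side seat [348.7 213.2] 0.37 [0.7536 0.141 ]
wrist read_button_top [404.7 271.6] 0.66 [0.4119 0.1292]
top read_button_top [266.  313.4] 0.42 [0.4118 0.1135]
top read_button_top [393.  236.8] 0.41 [ 0.6267 -0.2492]
side read_button_top [217.4 214.3] 0.62 [0.4135 0.1104]
```

View pics/c3.png

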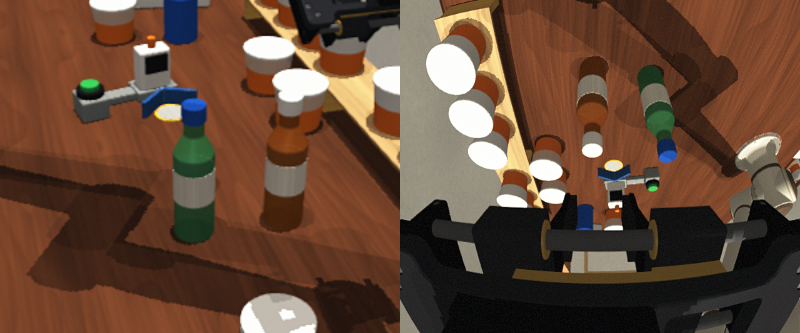

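Run:
```python
from h import *
def comp(img,lo,hi,box):
    h=cv2.cvtColor(img,cv2.COLOR_BGR2HSV);m=cv2.inRange(h,lo,hi);x0,y0,x1,y1=box
    k=np.zeros_like(m);k[y0:y1,x0:x1]=m[y0:y1,x0:x1];return k
t=cv2.imread("pics/top0.png");s=cv2.imread("pics/side0.png");s2=cv2.imread("pics/side2.png");t2=cv2.imread("pics/top2.png");w=cv2.imread("pics/w1.png")
def ell(cam,img,lo,hi,box,z):
    k=comp(img,lo,hi,box);pts=cv2.findNonZero(k)
    if pts is None:return
    # hull points on plane -> circle
    hp=cv2.convexHull(pts)[:,0,:].astype(float)
    W=np.array([hit(cam,q,z)[:2] for q in hp]).astype(np.float32)
    c,r=cv2.minEnclosingCircle(W);e=cv2.fitEllipse(W*1000) if len(W)>5 else None
    print(cam,len(pts),"circ",np.round(c,4),round(r,4),"ell",e and np.round(e[0],1),e and np.round(e[1],0))
Y=((20,110,120),(34,255,255));G=((50,120,80),(80,255,255))
print("ring");ell("top",t,*Y,(262,250,295,285),0);ell("top",t2,*Y,(262,250,295,285),0);ell("side",s,*Y,(255,222,305,248),0);ell("wrist",w,*Y,(300,215,380,265),0)
print("button");ell("top",t,*G,(250,300,280,328),.06);ell("side",s,*G,(200,200,235,230),.06);ell("wrist",w,*G,(385,250,425,290),.06)
# blue guides in top
k=comp(t,(100,120,60),(125,255,255),(255,240,295,290));q=cv2.findNonZero(k)[:,0,:]
W=np.array([hit("top",p,.032)[:2] for p in q]);print("guides x",W[:,0].min(),W[W[:,0].argmin()],W[W[:,0].argmax()],W[W[:,1].argmax()])
# amber bottle lower body midline in side and wrist
for cam,img,rows in(("side",s,range(296,312,3)),("side",s2,range(296,312,3))):
    for r in rows:
        row=img[r,335:395].astype(int);d=row.sum(1);print(r,"".join('#' if v[2]>v[0]*2.2+30 else '.' for v in row))
P=ctrl.camera_params("side")
for y in(-.255,-.265,-.275):print(y,[np.round(proj("side",[x,y,.03]),1) for x in(.63,.64,.65)])
```

```text
ring
top 102 circ [0.5526 0.0861] 0.0328 ell [553.   86.2] [62. 65.]
top 102 circ [0.5526 0.0861] 0.0328 ell [553.   86.2] [62. 65.]
side 58 circ [0.5517 0.0875] 0.0317 ell [551.3  87.3] [56. 63.]
wrist 107 circ [0.5521 0.0945] 0.0325 ell [551.5  94. ] [63. 63.]
button
top 115 circ [0.4139 0.1222] 0.0172 ell [413.7 122.2] [33. 34.]
side 88 circ [0.4145 0.1231] 0.0184 ell [414.  123.2] [33. 37.]
wrist 116 circ [0.4142 0.1248] 0.0239 ell [413.3 125.9] [33. 47.]
guides x 0.4972714919907044 [0.4973 0.0798] [0.5999 0.1035] [0.5559 0.1235]
296 ######.##.#.#######......................######...#####....#
299 ########..##.##############################.#.#.##.####.##..
302 ########..#################################...####.....###.#
305 .##########..#############################.......##.###..###
308 #..#######################################......#..#..######
311 ##.#######...############################...........####.###
296 ###################.....................####################
299 ############################################################
302 #########.##################################################
305 ##########################################..################
308 ###########################################.....############
311 ##########...#############################.........#########
-0.255 [array([359.5, 299.9]), array([364.3, 299.1]), array([369. , 298.2])]
-0.265 [array([361.4, 302.9]), array([366.2, 302. ]), array([370.9, 301.2])]
-0.275 [array([363.2, 305.9]), array([368.1, 305. ]), array([372.9, 304.2])]
```

Emit:
move_arm(dp=[[3.73,2.13,-0.28],[3.73,2.13,-0.28],[3.73,2.13,-0.28],[3.73,2.13,-0.28],[3.73,2.13,-0.28],[3.73,2.13,-0.28],[3.73,2.13,-0.28]], spin=[0,0,0,0,0,0,0])

```text
time_s: 19.42
eef_pos: [0.6419, -0.3499, 0.0636]
tool_rot: [0.218, -0.655, -0.246, 0.68]
force: [0.6, -0.5, 0.3]
opening: 0.0349
```

```bash
cat > go.py <<'E'
from h import *
import sys
o,p,T=st();g=np.array(list(map(float,sys.argv[1:4])))
d=T.T@(g-p)*100;print(o["time_s"],p,"F",np.array(o["force"]),"x",T[:,0],"z",T[:,2],"q",np.array(o["q"]));print("tool cm",np.round(d,2),np.linalg.norm(d))
E
python3 go.py .642 -.335 .022
```

```text
19.425 [ 0.6419 -0.3499  0.0636] F [ 0.6351 -0.5495  0.2743] x [-0.046   0.6193 -0.7838] z [-0.9986 -0.0492  0.0198] q [-0.5267  0.9341  0.6626 -0.5428 -1.6992  0.6096]
tool cm [ 4.19  1.41 -0.16] 4.424736429723557
```

Emit:
move_arm(dp=[[1.4,0.5,-0.05],[1.4,0.5,-0.05],[1.4,0.4,-0.05],[0,0,0]], spin=[0,0,0,0])

```text
time_s: 19.92
eef_pos: [0.6419, -0.3345, 0.023]
tool_rot: [0.218, -0.655, -0.247, 0.68]
force: [0.6, 0.4, -0.1]
opening: 0.0349
```

```bash
python3 go.py .639 -.295 .022
python3 - <<'E'
from h import *
s=save("side","side3")[:,:,::-1];w=save("wrist","w3")[:,:,::-1]
for cam in("wrist","side"):
    for r in ctrl.mark_of(cam,"amber_bottle")[:1]:print(cam,r["pixel"],r["confidence"],hit(cam,r["pixel"],0)[:2])
cv2.imwrite("pics/c4.png",np.hstack([cv2.resize(s[180:400,260:480],(400,400),interpolation=3),cv2.resize(w[:,100:],(400,356))[:400].copy() if 0 else cv2.resize(w[0:400,120:520],(400,400))]))
E
```

```text
19.925 [ 0.6419 -0.3345  0.023 ] F [ 0.6482  0.4475 -0.07  ] x [-0.0468  0.6199 -0.7833] z [-0.9986 -0.0497  0.0204] q [-0.511   0.9563  0.6042 -0.5452 -1.6236  0.6386]
tool cm [ 2.54 -3.04  0.09] 3.9662491885464406
wrist [324.7, 313.4] 0.56 [ 0.6347 -0.2561]
```

View pics/c4.png

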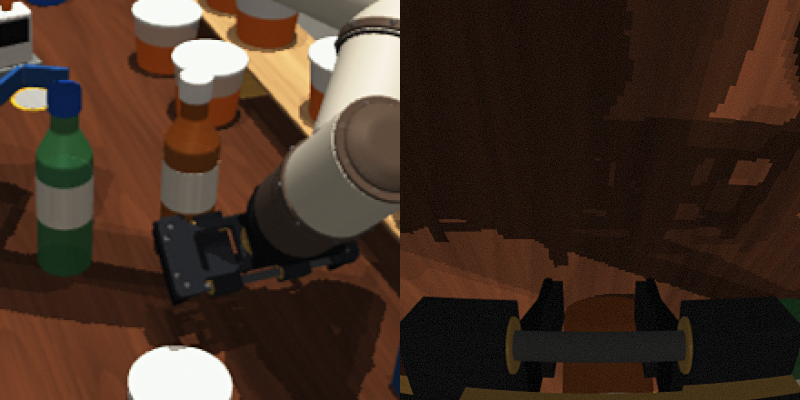

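Emit:
move_arm(dp=[[0.6,-0.78,0.03],[0.6,-0.78,0.03],[0.37,-0.47,0.02],[0.25,-0.31,0.01],[0.25,-0.31,0.01],[0.25,-0.31,0.01],[0.25,-0.31,0.02],[0.25,-0.31,0.02]], spin=[0,0,0,0,0,0,0,0])

```text
time_s: 21.12
eef_pos: [0.638, -0.2903, 0.0234]
tool_rot: [0.218, -0.655, -0.246, 0.68]
force: [-1.1, -2.4, -0.3]
opening: 0.0351
```

```bash
python3 go.py .5542 .0564 .022
python3 - <<'E'
from h import *
save("wrist","w4")
for r in ctrl.mark_of("wrist","amber_bottle")[:2]:print(r["pixel"],r["confidence"],hit("wrist",r["pixel"],0)[:2])
E
```

```text
21.125 [ 0.638  -0.2903  0.0234] F [-1.061  -2.3779 -0.3095] x [-0.0461  0.6184 -0.7845] z [-0.9986 -0.0492  0.0199] q [-0.4663  0.9062  0.4987 -0.5607 -1.553   0.6324]
tool cm [ 21.93 -27.32   6.66] 35.665667814674954
[323.8, 285.5] 0.96 [ 0.6336 -0.2562]
```

Emit:
move_arm(dp=[[0.3,-0.38,0.09],[0.4,-0.5,0.12],[0.5,-0.62,0.15],[0.5,-0.62,0.15],[0.5,-0.62,0.15],[0.5,-0.62,0.15],[0.5,-0.62,0.15],[0.5,-0.62,0.15]], spin=[0,0,0,0,0,0,0,0])

```text
time_s: 22.22
eef_pos: [0.6242, -0.2308, 0.0233]
tool_rot: [0.218, -0.655, -0.246, 0.68]
force: [-0.2, -2.3, 0.2]
opening: 0.0346
```

```bash
python3 go.py .5542 .0564 .022
python3 - <<'E'
from h import *
for cam in("wrist","top","side"):
    save(cam,cam+"5")
    for r in ctrl.mark_of(cam,"amber_bottle")[:1]:print(cam,r["pixel"],r["confidence"],hit(cam,r["pixel"],0)[:2])
E
```

```text
22.225 [ 0.6242 -0.2308  0.0233] F [-0.2035 -2.2942  0.2383] x [-0.046   0.6193 -0.7838] z [-0.9986 -0.0493  0.0196] q [-0.4077  0.8393  0.3558 -0.5867 -1.461   0.6295]
tool cm [ 18.21 -22.61   5.57] 29.56353966514985
wrist [317.0, 283.5] 0.73 [ 0.6239 -0.199 ]
top [374.3, 239.8] 0.7 [ 0.6302 -0.2016]
```

Emit:
move_arm(dp=[[0.6,-0.75,0.18],[0.62,-0.77,0.19],[0.62,-0.77,0.19],[0.62,-0.77,0.19],[0.62,-0.77,0.19],[0.62,-0.77,0.19],[0.62,-0.77,0.19],[0.62,-0.77,0.19]], spin=[0,0,0,0,0,0,0,0])

```text
time_s: 23.52
eef_pos: [0.6051, -0.1527, 0.023]
tool_rot: [0.218, -0.655, -0.246, 0.68]
force: [1.7, -2.1, -0.1]
opening: 0.0348
```

Emit:
move_arm(dp=[[0.62,-0.77,0.19],[0.62,-0.77,0.19],[0.62,-0.77,0.19],[0.62,-0.77,0.19],[0.62,-0.77,0.19],[0.62,-0.77,0.19],[0.62,-0.77,0.19],[0.5,-0.62,0.15]], spin=[0,0,0,0,0,0,0,0])

```text
time_s: 24.52
eef_pos: [0.5865, -0.0764, 0.0227]
tool_rot: [0.218, -0.655, -0.246, 0.68]
force: [1.3, -4.0, 1.7]
opening: 0.0349
```

```bash
python3 go.py .5542 .0564 .022
python3 - <<'E'
from h import *
for cam in("wrist","top"):
    save(cam,cam+"6")
    for r in ctrl.mark_of(cam,"amber_bottle")[:1]:print(cam,r["pixel"],r["confidence"],hit(cam,r["pixel"],0)[:2])
E
```

```text
24.525 [ 0.5865 -0.0764  0.0227] F [ 1.332  -3.9535  1.678 ] x [-0.0461  0.6193 -0.7838] z [-0.9986 -0.0495  0.0196] q [-0.2261  0.6998  0.0675 -0.6752 -1.2504  0.5919]
tool cm [  8.43 -10.45   2.57] 13.666832300282724
wrist [318.1, 284.2] 0.9 [ 0.5855 -0.0452]
top [323.1, 254.5] 0.66 [ 0.5873 -0.0484]
```

Emit:
move_arm(dp=[[0.6,-0.75,0.18],[0.62,-0.77,0.19],[0.62,-0.77,0.19],[0.62,-0.77,0.19],[0.62,-0.77,0.19],[0.62,-0.77,0.19],[0.62,-0.77,0.19],[0.62,-0.77,0.19]], spin=[0,0,0,0,0,0,0,0])

```text
time_s: 25.72
eef_pos: [0.5675, 0.0016, 0.0223]
tool_rot: [0.218, -0.655, -0.246, 0.68]
force: [0.7, -2.1, 2.0]
opening: 0.0346
```

Emit:
move_arm(dp=[[0.5,-0.62,0.15],[0.5,-0.62,0.15],[0.4,-0.5,0.12],[0.4,-0.5,0.12],[0.3,-0.38,0.09],[0.3,-0.38,0.09],[0.2,-0.25,0.06],[0,0,0]], spin=[0,0,0,0,0,0,0,0])

```text
time_s: 26.72
eef_pos: [0.5576, 0.0426, 0.0223]
tool_rot: [0.218, -0.655, -0.247, 0.68]
force: [-0.3, -1.4, 0.6]
opening: 0.0347
```

```bash
python3 go.py .5542 .0564 .022
python3 - <<'E'
from h import *
for cam in("wrist","top","side"):
    save(cam,cam+"7")
    for r in ctrl.mark_of(cam,"amber_bottle")[:1]:print(cam,r["pixel"],r["confidence"],hit(cam,r["pixel"],0)[:2])
E
```

```text
26.725 [0.5576 0.0426 0.0223] F [-0.2703 -1.3992  0.6048] x [-0.0466  0.6199 -0.7833] z [-0.9986 -0.0496  0.0201] q [-0.0547  0.6224 -0.0829 -0.76   -1.1078  0.534 ]
tool cm [ 0.89 -1.07  0.27] 1.421079891664174
wrist [318.5, 283.6] 0.97 [0.5568 0.0712]
top [282.8, 260.0] 0.65 [0.572  0.0712]
side [281.2, 238.0] 0.65 [0.5545 0.0664]
```

Emit:
move_arm(dp=[[0.15,-0.19,0.05],[0.15,-0.19,0.05],[0.15,-0.19,0.05],[0.15,-0.19,0.05],[0.12,-0.15,0.04],[0,0,0]], spin=[0,0,0,0,0,0])

```text
time_s: 27.78
eef_pos: [0.5547, 0.0539, 0.0223]
tool_rot: [0.218, -0.655, -0.247, 0.68]
force: [-0.4, -0.7, 0.9]
opening: 0.0348
```

Emit:
move_arm(dp=[[0.09,-0.11,0.02],[0.09,-0.11,0.02],[0,0,0]], spin=[0,0,0])

```text
time_s: 28.15
eef_pos: [0.5542, 0.0566, 0.0222]
tool_rot: [0.218, -0.655, -0.246, 0.68]
force: [-0.2, -1.6, 0.9]
opening: 0.035
```

Not yet firm contact; continue in 1 mm steps until the force rises.

Emit:
move_arm(dp=[[0.06,-0.08,0.01],[0.06,-0.08,0.01],[0,0,0]], spin=[0,0,0])

```text
time_s: 28.52
eef_pos: [0.554, 0.0584, 0.0223]
tool_rot: [0.218, -0.655, -0.246, 0.68]
force: [0.6, -2.9, -0.4]
opening: 0.0349
```

```bash
python3 go.py .5542 .0564 .022
python3 - <<'E'
from h import *
for cam in("wrist","top","side"):
    save(cam,cam+"8")
    for r in ctrl.mark_of(cam,"amber_bottle")[:1]:print(cam,r["pixel"],r["confidence"],hit(cam,r["pixel"],0)[:2])
s=cv2.imread("pics/side8.png")[130:290,200:360];t=cv2.imread("pics/top8.png")[220:320,230:330]
cv2.imwrite("pics/c5.png",np.hstack([cv2.resize(s,(400,400),interpolation=3),cv2.resize(t,(400,400),interpolation=3)]))
E
```

```text
28.525 [0.554  0.0584 0.0223] F [ 0.5586 -2.9313 -0.3524] x [-0.0462  0.6193 -0.7838] z [-0.9986 -0.0494  0.0199] q [-0.0296  0.6137 -0.0986 -0.7712 -1.089   0.5237]
tool cm [-0.1   0.17 -0.01] 0.19937903567029486
top [280.1, 261.3] 0.94 [0.5682 0.0792]
side [276.7, 235.6] 0.64 [0.5469 0.0804]
```

View pics/c5.png

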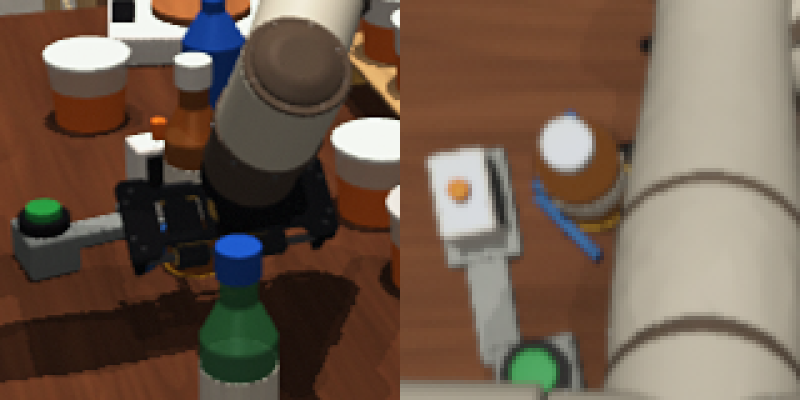

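Emit:
move_arm(dp=[[0.06,-0.08,0.01],[0.06,-0.08,0.01],[0,0,0]], spin=[0,0,0])

```text
time_s: 29.2
eef_pos: [0.554, 0.0589, 0.0222]
tool_rot: [0.217, -0.656, -0.246, 0.68]
force: [0.4, -6.7, 0.9]
opening: 0.0348
```

Emit:
move_arm(dp=[[0.06,-0.08,0.01],[0,0,0]], spin=[0,0])

```text
time_s: 29.45
eef_pos: [0.554, 0.0591, 0.0222]
tool_rot: [0.217, -0.656, -0.245, 0.68]
force: [0.0, -9.7, 1.8]
opening: 0.0347
```

Emit:
move_arm(dp=[[-0.3,0.4,0],[-0.6,0.78,0],[-1.2,1.6,0],[-1.5,2,0],[-2,2.5,0],[-4,0.5,0],[-4,0,0],[-4,0,0]], spin=[0,0,0,0,0,0,0,0], claw=0.4)

```text
time_s: 30.45
eef_pos: [0.5634, -0.1104, 0.1127]
tool_rot: [0.219, -0.655, -0.246, 0.68]
force: [0.4, -0.2, -0.6]
opening: 0.0348
```

```bash
python3 go.py .414 .1228 .12
python3 - <<'E'
from h import *
for cam in("wrist","top","side"):
    save(cam,cam+"9")
    for n in("amber_bottle","seat","read_button_top"):
      for r in ctrl.mark_of(cam,n)[:1]:print(cam,n,np.round(r["pixel"],1),r["confidence"],hit(cam,r["pixel"],.062 if n[0]=="r" else 0)[:2])
w=cv2.imread("pics/wrist9.png");t=cv2.imread("pics/top9.png")[220:320,230:330]
cv2.imwrite("pics/c6.png",np.hstack([cv2.resize(w,(533,400)),cv2.resize(t,(266,400),interpolation=3)]))
E
```

```text
30.45 [ 0.5634 -0.1104  0.1127] F [ 0.4017 -0.1892 -0.5569] x [-0.0463  0.6198 -0.7834] z [-0.9986 -0.0485  0.0207] q [-0.2803  0.5793  0.0935 -0.6334 -1.3952  0.5362]
tool cm [ 14.57 -19.09  13.8 ] 27.69982853675597
wrist amber_bottle [322.6 276.7] 0.9 [0.5518 0.081 ]
wrist seat [317.9 282.8] 0.85 [0.5549 0.0957]
wrist read_button_top [317. 286.] 0.73 [ 0.5607 -0.0213]
top amber_bottle [278.4 263. ] 0.69 [0.5631 0.0842]
top seat [278.6 268. ] 0.77 [0.5482 0.0836]
top read_button_top [266.3 308.9] 0.64 [0.4243 0.1128]
side amber_bottle [276.9 235.5] 0.74 [0.5475 0.0807]
side seat [276.4 233.1] 0.7 [0.5491 0.0922]
side read_button_top [218.8 216. ] 0.68 [0.4153 0.1013]
```

View pics/c6.png

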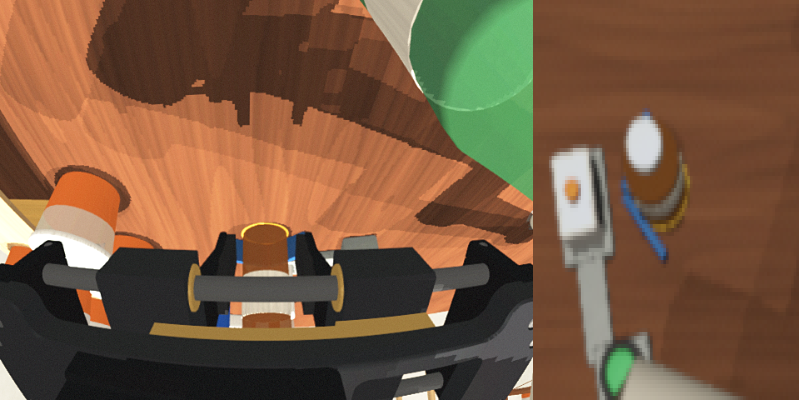

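Run:
```python
from h import *
w=cv2.imread("pics/wrist9.png");h=cv2.cvtColor(w,cv2.COLOR_BGR2HSV)
for c in range(294,345,5):
    r=[i for i in range(255,300) if 20<=h[i,c,0]<=34 and h[i,c,1]>110 and h[i,c,2]>120]
    if r:
        a,b=hit("wrist",[c,r[0]-.5],0),hit("wrist",[c,r[-1]+.5],0)
        print(c,r[0],r[-1],"ring outer",a[:2],"dist",np.hypot(*(a[:2]-[.552,.088])),"bottle edge",b[:2])
    else:print(c,[tuple(h[i,c]) for i in range(262,280,4)])
```

```text
294 273 277 ring outer [0.5792 0.0716] dist 0.031744978912250574 bottle edge [0.5792 0.0829]
299 271 273 ring outer [0.5739 0.0671] dist 0.03028624948346969 bottle edge [0.5739 0.0737]
304 269 270 ring outer [0.5688 0.0627] dist 0.030338586764508967 bottle edge [0.5687 0.067 ]
309 268 269 ring outer [0.5637 0.0605] dist 0.029850839622337016 bottle edge [0.5635 0.0648]
314 267 269 ring outer [0.5586 0.0584] dist 0.030371698572086388 bottle edge [0.5584 0.0647]
319 268 268 ring outer [0.5534 0.0604] dist 0.02765331449362758 bottle edge [0.5533 0.0625]
324 268 268 ring outer [0.5482 0.0603] dist 0.027933694411330378 bottle edge [0.5481 0.0624]
329 268 269 ring outer [0.5431 0.0603] dist 0.029132020306445745 bottle edge [0.5428 0.0645]
334 270 270 ring outer [0.5375 0.0645] dist 0.02760904473499428 bottle edge [0.5373 0.0666]
339 272 273 ring outer [0.5319 0.0688] dist 0.02781383263247407 bottle edge [0.5314 0.0732]
344 275 282 ring outer [0.5258 0.0755] dist 0.028998512926062966 bottle edge [0.5238 0.0943]
```

Emit:
move_arm(dp=[[-4.4,-3.5,0.1],[-4.4,-3.5,0.1],[-4.4,-3.5,0.1]], spin=[0,0,0], claw=0)

```text
time_s: 31.42
eef_pos: [0.5638, -0.1079, 0.2823]
tool_rot: [0.218, -0.655, -0.246, 0.68]
force: [0.1, -0.4, -0.2]
opening: 0.0125
```

```bash
python3 go.py .408 .130 .15;python3 go.py .408 .130 .28
```

```text
31.425 [ 0.5638 -0.1079  0.2823] F [ 0.0659 -0.4208 -0.2239] x [-0.0468  0.6194 -0.7837] z [-0.9986 -0.0498  0.0203] q [-0.2751  0.4254  0.2828 -0.6265 -1.6707  0.3318]
tool cm [ 25.83 -10.84  14.11] 31.364076291696456
31.425 [ 0.5638 -0.1079  0.2823] F [ 0.0659 -0.4208 -0.2239] x [-0.0468  0.6194 -0.7837] z [-0.9986 -0.0498  0.0203] q [-0.2751  0.4254  0.2828 -0.6265 -1.6707  0.3318]
tool cm [ 15.64 -18.91  14.37] 28.438353144304575
```

Emit:
move_arm(dp=[[2.23,-2.7,2.05],[2.23,-2.7,2.05],[2.23,-2.7,2.05],[2.23,-2.7,2.05],[2.23,-2.7,2.05],[2.23,-2.7,2.05],[2.23,-2.7,2.05]], spin=[0,0,0,0,0,0,0])

```text
time_s: 32.3
eef_pos: [0.4076, 0.1306, 0.2786]
tool_rot: [0.218, -0.655, -0.247, 0.68]
force: [1.4, 1.0, -0.0]
opening: 0.0005
```

Emit:
move_arm(dp=[[3.4,2.7,-0.1],[3.4,2.7,-0.1],[3.4,2.7,-0.1],[1.6,1.24,0],[1.6,1.24,0],[0,0,0]], spin=[0,0,0,0,0,0])

```text
time_s: 33.05
eef_pos: [0.4072, 0.1298, 0.1066]
tool_rot: [0.218, -0.654, -0.246, 0.681]
force: [-0.3, -0.4, 0.5]
opening: 0.0004
```

```bash
python3 go.py .408 .130 .062;python3 - <<'E'
from h import *
w=save("wrist","w10")[:,:,::-1];s=save("side","side10")[:,:,::-1]
for n in("read_button_top","amber_bottle"):
  for cam in("wrist","side"):
    for r in ctrl.mark_of(cam,n)[:1]:print(cam,n,np.round(r["pixel"],1),r["confidence"],hit(cam,r["pixel"],.062 if n[0]=="r" else 0)[:2])
cv2.imwrite("pics/c7.png",np.hstack([cv2.resize(w[150:450,170:470],(400,400)),cv2.resize(s[120:280,160:320],(400,400),interpolation=3)]))
E
```

```text
33.05 [0.4072 0.1298 0.1066] F [-0.2643 -0.3524  0.5147] x [-0.0493  0.6192 -0.7837] z [-0.9985 -0.0494  0.0237] q [ 0.1203  0.2838 -0.4    -0.8094 -1.0301  0.4049]
tool cm [ 3.51  2.75 -0.19] 4.461133274467966
wrist read_button_top [302.4 218.9] 0.93 [0.4178 0.1285]
side read_button_top [220.5 214.5] 0.47 [0.4203 0.1075]
wrist amber_bottle [ 93.2 104.6] 0.66 [0.5554 0.0891]
side amber_bottle [276.7 235.7] 0.95 [0.5468 0.0799]
```

View pics/c7.png

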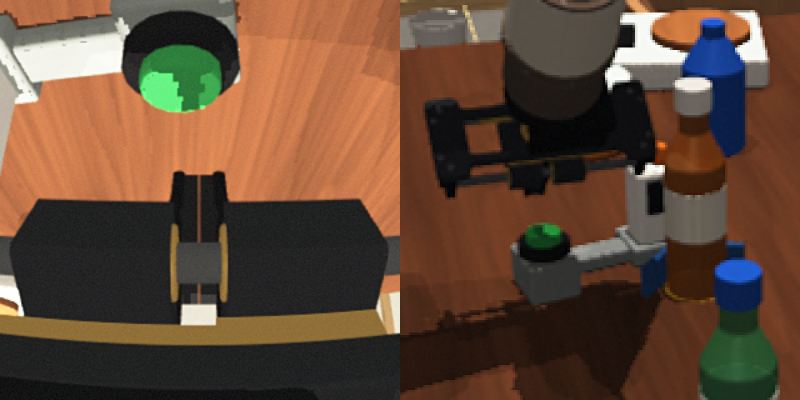

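Emit:
move_arm(dp=[[0.9,0.7,-0.15],[0.9,0.7,-0.15],[0.5,0.4,-0.05],[0.3,0.24,0],[0.2,0.16,0],[0,0,0]], spin=[0,0,0,0,0,0])

```text
time_s: 34.1
eef_pos: [0.411, 0.13, 0.072]
tool_rot: [0.218, -0.655, -0.246, 0.68]
force: [0.2, 0.0, -0.5]
opening: 0.0003
```

Emit:
move_arm(dp=[[0.2,0.15,0],[0.15,0.12,0],[0,0,0]], spin=[0,0,0])

```text
time_s: 34.48
eef_pos: [0.4111, 0.1301, 0.0679]
tool_rot: [0.218, -0.655, -0.247, 0.68]
force: [-0.2, 0.2, 2.1]
opening: 0.0005
```

Contact just begun. Press ~7 mm in small steps.

Emit:
move_arm(dp=[[0.2,0.15,0],[0.15,0.12,0],[0,0,0]], spin=[0,0,0])

```text
time_s: 34.85
eef_pos: [0.4111, 0.1302, 0.0634]
tool_rot: [0.218, -0.655, -0.246, 0.68]
force: [0.5, 0.5, 4.6]
opening: 0.0003
```

Emit:
move_arm(dp=[[0.15,0.12,0],[0.1,0.08,0],[0,0,0]], spin=[0,0,0])

```text
time_s: 35.22
eef_pos: [0.4111, 0.1303, 0.0616]
tool_rot: [0.218, -0.655, -0.248, 0.68]
force: [-0.9, -2.7, 13.9]
opening: 0.0005
```

Emit:
move_arm(dp=[[0,0,0],[-0.3,-0.24,0],[-0.6,-0.5,0],[-1.5,-1.2,0.3],[-3.5,-2.7,0.5],[-4,-3,0.5],[-4,-3,0.5],[0,0,0]], spin=[0,0,0,0,0,0,0,0])

```text
time_s: 36.22
eef_pos: [0.3976, 0.1265, 0.2391]
tool_rot: [0.217, -0.658, -0.248, 0.677]
force: [0.1, 0.9, -0.4]
opening: 0.0001
```

```bash
python3 go.py .408 .130 .062;python3 - <<'E'
from h import *
w=save("wrist","w11")[:,:,::-1];s=save("side","side11")[:,:,::-1]
for cam in("wrist","side"):
  for n in("amber_bottle","green_bottle","tub_a","dishes","spray_bottle"):
    for r in ctrl.mark_of(cam,n)[:3]:print(cam,n,np.round(r["pixel"],1),round(r["confidence"],2),hit(cam,r["pixel"],0)[:2])
cv2.imwrite("pics/c8.png",np.hstack([cv2.resize(w,(400,300)),cv2.resize(s[100:400,120:520],(400,300))]))
E
```

```text
36.225 [0.3976 0.1265 0.2391] F [ 0.0504  0.8856 -0.3589] x [-0.0392  0.6196 -0.7839] z [-0.9987 -0.0497  0.0106] q [ 0.1427  0.0665 -0.2898 -0.7118 -1.2454  0.1506]
tool cm [14.06 10.75 -1.24] 17.73959079583332
wrist amber_bottle [147.4  24.9] 0.68 [0.5457 0.0863]
wrist green_bottle [293.9  87.2] 0.15 [0.4131 0.1621]
wrist tub_a [234.7 240.5] 0.92 [0.504  0.4309]
wrist tub_a [ 9. 95.] 0.85 [0.7448 0.1351]
wrist dishes [148.4  22.8] 0.48 [0.5439 0.0838]
wrist spray_bottle [144.2 221.4] 0.75 [0.6376 0.3825]
wrist spray_bottle [237.3 241.2] 0.43 [0.5008 0.4332]
side amber_bottle [277.6 232.9] 0.72 [0.5522 0.0924]
side green_bottle [297.2 324.8] 0.64 [ 0.5026 -0.2583]
side tub_a [350.3 213.8] 0.86 [0.7565 0.1367]
side tub_a [373.9 240.5] 0.76 [ 0.7643 -0.0054]
side tub_a [239.  173.5] 0.62 [0.5283 0.4591]
side dishes [360.1 403.4] 0.64 [ 0.5461 -0.4807]
```

View pics/c8.png

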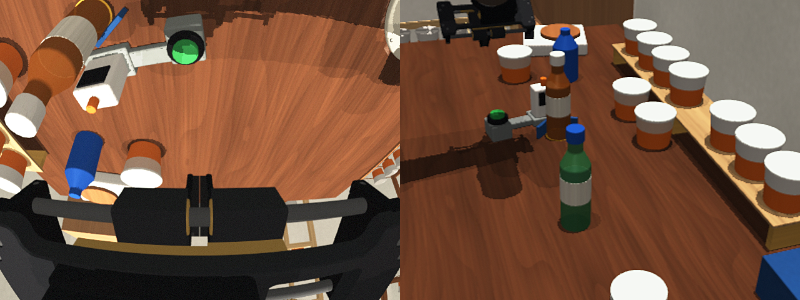

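```bash
python3 -c "
from bench import ctrl
print(ctrl.hand_in())"
```

```text
the job is handed in; nothing more can be done
None
```

I pushed the amber bottle home against the reader's blue guides, pressed the green button to its stop and released it, and handed the job in at about 36 s. No verdict was reported.

**How it was done:** With the tool straight down, the gripper body would have met the tall bottle before the fingers did. I tilted the tool about 38° by commanding moves past the arm's reach limit. Each move that fell short left the tool tilted a little more. I then used the two fingertips, 35 mm apart, as a cradle and slid the bottle about 36 cm, touching it about 28 mm above the bench. I pressed the button with the fingers closed.

**Last checks:**
- **Bottle home:** It stopped against the guides as the push force rose from 3 to about 10 N, with almost no sideways force. After I backed off, 2–5 mm of the yellow ring showed in front of it (about 3.5 mm expected), and the pictures show it upright. The network's position readings for it scattered by about 1–2 cm, so I relied on the force and the ring.
- **Button:** The force rose to 4.6 N, then to 14 N at the stop, over about 6 mm of travel. The last picture shows the green button standing clear of its collar; I did not measure its height.
- **Bystanders:** The green bottle, dishes, spray bottle and two of the tubs read within about 1.5 cm of the start. The side camera placed the third tub, at about (0.52, 0.43), roughly 35 mm off. The wrist camera put it within about 15 mm, and the arm never came near it at low height, so I took the side reading as noise.

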